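# Close up a combustion vessel in its bench socket

### The arm

A 6-joint arm with a two-finger parallel gripper is mounted at the origin on a cart in front of the work surface, level with it; the furniture and walls round the work are solid. World frame = base frame: x ahead of the robot, y to its left, z up, the work surface at z = 0. Lengths are in mm, angles in rad, forces in N, time in s.
With the tool pointing down it reaches from about 350 to 875 mm from the base axis. Payload 4.2 kg.
Tool frame: the origin (TCP) lies between the finger pads; the fingertips stand 11 mm ahead of it and the grasp point (between the pads) lies 8 mm behind it; z points along the fingers, y is the direction in which the jaws open and shut (so a half turn about z gives the same grasp; the last joint's range is limited). The gripper opens to 85 mm and grips with 20 to 120 N. Pads are 22 mm wide; open, the fingers measure 114 mm over their backs; the gripper's body (76 mm by 85 mm) begins 54 mm behind the grasp point. The pads swing forward as they close: fully open they stand 13 mm farther back than shut.
Start: joints at [1.451, 0.385, 0.008, 0, -1.194, -0.259], TCP at [231.095, 580.684, 242.312] pointing down, gripper open.
Joint ranges: [-3.14, 3.14], [-1.21, 2.06], [-1.07, 1.41], [-3.16, 2.05], [-2.99, -0.16], [-3.1, 3.1]. Speed limits (rad/s): [2.79, 2.79, 3.14, 3.14, 3.14, 3.14].

### API

Orientations are given as a unit quaternion [x, y, z, w].
In Python, from bench import * gives the robot as it stands.
- The arm moves only by the tool servo_tool, never from a script. Its argument "rows" is a list of rows, each a list of 7 numbers: the opening, from 0 (shut) to 1 (fully open), then the shift along the tool's x, y, z in cm, then the turn, a rotation vector about the tool's x, y, z in degrees. A call has 1 to 12 rows; each row shifts and turns the commanded pose from where the row before left it, along the tool's axes as they then stand; what a row does not reach is not made up. A row lasts 1/10 s, in which the tool goes at most 50 mm and 8.59 degrees, less where a joint would pass 70% of its speed; a pose out of reach is approached as far as the arm can. A call is refused whole if a number of a shift passes 5 or a number of a turn 8.59, either way. A call with a gripper value outside its range is refused whole. The fingers move at their own pace and stop on an object; the grip force is fixed at half the most. Time passes only in rows, so rows that do not move let the fingers close. It gives the time, the measured TCP pose, the force and the opening at its end, in the units of the state.
- read_state(): the state, without advancing time (a new reading comes with each control period).
- get_image(name): name is "side" or "top" or "wrist"; returns a dict with "image" (420x560x3 uint8, red, green, blue), "mtx" (3x3 intrinsics, pixels), "extrinsics" (4x4, takes a point from camera to world coordinates). Camera axes: x right, y up, looking along -z (the intrinsics and any distortion apply to the point x, -y, -z); pixel columns grow to the right and rows downward; lengths in mm; the calibration is good to about 2 mm. A picture is of the moment at which its call begins. There is no depth.
- job_done(): hands the job in, once; it reports no verdict.
The state is a dict: "clock": time; "joints": joint angles; "joint_vel": joint speeds; "joint_efforts": joint torques, N m; "position": TCP position; "ee_rot": TCP orientation; "contact_force": force on the tool from outside, world axes, zero at the start; "wrist_torque": the same for the moment, N m; "gripper_width": finger opening in mm.
Only numpy, scipy, OpenCV 4.12 (cv2) and the standard library are available. Lean on these libraries where they do the work, as an engineer would, in place of code of your own. Each camera call takes 0.05 s, during which the arm holds its last target. There are 200 camera calls.

### The job

The small steel combustion vessel lies in its white drying cradle with its lock collar released and its vent valve open. Stand it upright and seat it fully home in the hexagonal bench socket, turn its lock collar clockwise to the locked mark, and only then shut the vent valve by turning the black knob clockwise to its end stop. Do not drop the vessel, and leave the bottle, the beaker and the weighing boat alone.

Things in the scene. Friction and masses are not known exactly. Their poses are not given: they have to be found in the camera images.
- vessel: Loose steel combustion vessel, 128 mm long, 0.7 kg, lying level in the cradle at the start. Origin at the centre of its foot; +z runs along its axis from foot to head. From the foot: tapered foot 45 mm across (z 0 to 5), hexagon (z 5 to 34), round body (34 to 76), shoulder 57 mm across (76 to 84), lock collar (84 to 104), dark crown 45 mm across (104 to 110), vent knob (112 to 128).
- vessel_body (a point): Point on the vessel's axis 55 mm above its foot, in the middle of the plain round body, 52 mm across: the place to grip it while it lies. The centre of mass is about 60 mm above the foot.
- vessel_hexagon (a point): Point on the vessel's axis 20 mm above its foot, in the middle of its hexagon, 52 mm across flats and 60 mm over corners; the flats face its +y and -y and every 60 degrees from there.
- lock_collar (a joint): Angle of the lock collar against the vessel, rad: 0 = locked, the collar at its end stop and its red mark against the red mark on the crown (a white mark on the crown, 0.8 away, is the released place); it grows anticlockwise seen from the head, up to 0.9. Starts 0.55 to 0.8. Stays where left (0.15 N m).
- collar_centre (a point): Centre of the vessel's knurled steel lock collar, on the axis 94 mm above the foot. The collar is 62 mm across, 20 mm high and turns about the vessel's axis; once the vessel stands it can be gripped from above, the knob between the fingers. Its x axis points to its red mark.
- vent_knob (a joint): Angle of the vent knob against the vessel, rad: 0 = shut, at its clockwise end stop; it grows anticlockwise seen from the head, up to 3.0. Starts 1.6 to 2.3 (open), which takes two or more grips. Stays where left (0.04 N m).
- knob_centre (a point): Centre of the black fluted vent knob on top of the vessel, on its axis 120 mm above its foot. The knob is 30 mm across and 16 mm high; its x axis points along the white pointer line.
- bench_socket: Grey bench socket fixed to the worktop: flange 108 mm across, 12 mm thick, on it six walls 9 mm thick round an open hexagonal well 56 mm across flats with a bevelled mouth (74 mm outside), floor 12 mm and rim 72 mm above the worktop: it takes in 60 mm of the vessel and keeps it from turning. Origin under its middle, z up; flats of the well face its +x and -x and every 60 degrees from there.
- socket_floor (a point): Centre of the floor of the socket's well, 12 mm above the worktop; the vessel's origin lies here when it is fully home.
- socket_mouth (a point): Centre of the well's mouth, 72 mm above the worktop.
- cradle: White drying cradle fixed to the worktop: two notched plates 84 mm wide (x) and 14 mm thick at y -41 and +39 mm, on two thin rods. Origin under its middle, z up. The vessel lies along +y, its axis 52 mm up, its foot at y -55 mm; the cheeks beside the hexagon reach 42 mm up, those beside the collar 46 mm. Between the plates both sides of the vessel are free.
- amber_bottle: Amber glass bottle with a black cap, 62 mm across, 141 mm high, standing; a bystander. Origin under its middle.
- beaker: Clear beaker, 78 mm across, 94 mm high, standing; a bystander. Origin under its middle.
- weigh_boat: White square weighing boat, 62 x 62 x 14 mm; a bystander. Origin under its middle.

How it is judged:
By the outcome, as a careful person would: the job done as asked, in the order asked, and still so for the second after the job is handed in, with the robot touching nothing.
It also fails if it takes over 72 s, if anything falls off the work surface, if the arm or the gripper's body presses on something with over 40 N, if the wrist force passes 120 N, or if a joint passes its speed limit or range.

## Working session

There is one attempt and no reset: what is moved stays moved. The work goes in short steps, Python scripts to look and compute and a tool call to move; the robot and the scene stay as the last step left them, time stands still between calls to the robot, and variables do not carry over. Pictures are saved under pics/ and viewed, about 8 in all and at most 12, crops included, and the job is handed in when it is done.

Besides the shell and the picture viewer there is one more tool, called after "Request:" by a JSON object that holds its "method" and its "body". servo_tool: Moves the arm, as the interface text tells. Its arguments: {"type":"object","properties":{"rows":{"type":"array","items":{"type":"array","items":{"type":"number"}}}},"required":["rows"]}

```bash
ls; mkdir -p pics
python3 - <<'E'
from bench import *
import cv2, numpy as np
s=read_state(); print({k:np.round(v,3) for k,v in s.items()})
for n in ("side","top"):
    d=get_image(n); cv2.imwrite(f"pics/{n}0.png",d["image"][:,:,::-1]); print(n,np.round(d["mtx"],1).tolist(),np.round(d["extrinsics"],3).tolist(),[k for k in d])
    np.save(f"pics/{n}0.npy",d,allow_pickle=True)
E
```

```text
pics
{'clock': np.float64(0.0), 'joints': array([ 1.451e+00,  3.860e-01,  7.000e-03, -1.000e-03, -1.194e+00,
       -2.590e-01]), 'joint_vel': array([-0.001, -0.001,  0.   ,  0.001,  0.001, -0.001]), 'joint_efforts': array([ 0.0000e+00, -3.9229e+01,  1.8840e+01,  4.1860e+00, -5.0000e-03,
       -0.0000e+00]), 'position': array([230.897, 580.175, 241.21 ]), 'ee_rot': array([ 0.982, -0.188, -0.   ,  0.001]), 'contact_force': array([0.206, 0.575, 0.426]), 'wrist_torque': array([-0.005, -0.004, -0.069]), 'gripper_width': np.float64(85.347)}
side [[505.2, 0.0, 293.7], [0.0, 505.2, 217.4], [0.0, 0.0, 1.0]] [[-0.994, 0.065, -0.093, 495.825], [-0.113, -0.483, 0.869, 1118.232], [0.012, 0.873, 0.487, 695.688], [0.0, 0.0, 0.0, 1.0]] ['image', 'mtx', 'extrinsics']
top [[490.3, 0.0, 281.2], [0.0, 490.3, 218.1], [0.0, 0.0, 1.0]] [[-0.018, 0.992, -0.126, 476.317], [-0.999, -0.014, 0.031, 5.619], [0.029, 0.126, 0.992, 1047.019], [0.0, 0.0, 0.0, 1.0]] ['image', 'mtx', 'extrinsics']
```

View pics/top0.png

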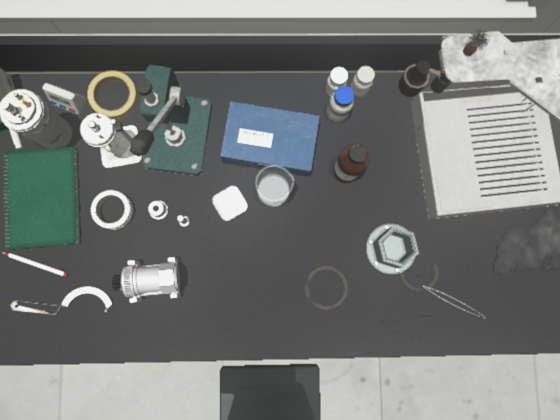

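View pics/side0.png

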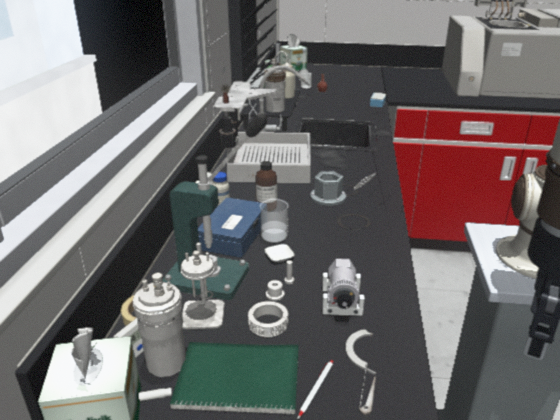

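```bash
cat > h.py <<'E'
import numpy as np, cv2
def ray(d,u,v):
    m=d["mtx"];E=d["extrinsics"]
    r=np.array([(u-m[0,2])/m[0,0],-(v-m[1,2])/m[1,1],-1.])
    return E[:3,3],E[:3,:3]@r
def onz(d,u,v,z):
    o,r=ray(d,u,v); return o+r*(z-o[2])/r[2]
def proj(d,p):
    E=d["extrinsics"]; c=E[:3,:3].T@(np.array(p)-E[:3,3]); m=d["mtx"]
    return np.array([m[0,2]+m[0,0]*c[0]/-c[2], m[1,2]-m[1,1]*c[1]/-c[2]])
def load(f): return np.load(f,allow_pickle=True).item()
def crop(img,u0,v0,w,h,k): return cv2.resize(img[v0:v0+h,u0:u0+w],None,fx=k,fy=k,interpolation=cv2.INTER_CUBIC)
E
python3 - <<'E'
from h import *
t=load("pics/top0.npy")
s=load("pics/side0.npy")
im=t["image"][:,:,::-1]; si=s["image"][:,:,::-1]
a=crop(im,105,245,90,65,4.4); b=crop(im,355,215,70,65,4.4); c=crop(si,310,245,70,80,4); 
e=crop(si,300,160,60,50,4)
W=np.zeros((600,800,3),np.uint8)
for p,(x,y) in ((a,(0,0)),(b,(400,0)),(c,(0,280)),(e,(400,300))):
    W[y:y+p.shape[0],x:x+p.shape[1]]=p[:600-y,:800-x]
cv2.imwrite("pics/z1.png",W)
E
```

```text
(no output)
```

View pics/z1.png

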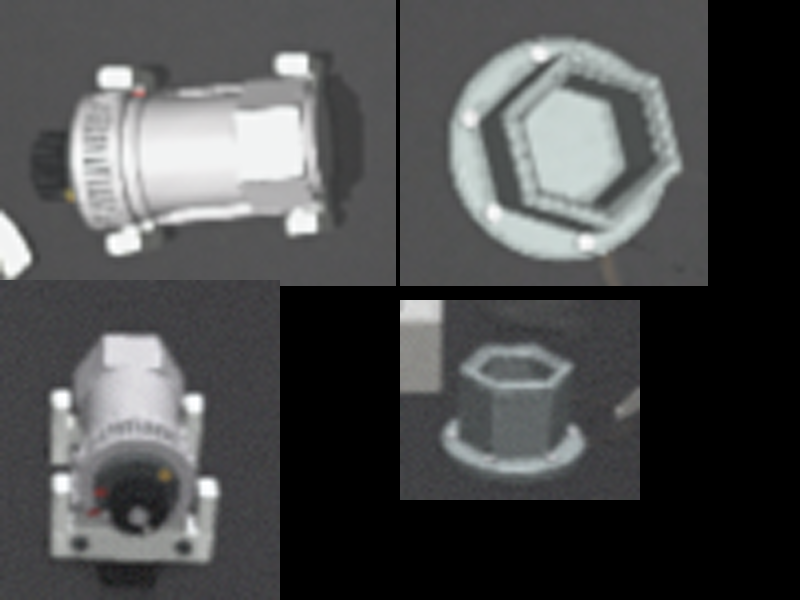

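Top view: the vessel lies with its head (knob) at the left, about (115,282), and its foot about (180,278), top flat level. The socket's rim centre is about (398,247), with the rim corners about 18° off the image horizontal. The side view shows the same layout, with red marks on the collar and crown.

Run:
```python
from h import *
t=load("pics/top0.npy"); s=load("pics/side0.npy")
A=lambda x,y:(105+x/4.4,245+y/4.4); B=lambda x,y:(355+(x-400)/4.4,215+y/4.4)
c=[onz(t,*A(x,y),z) for x,y,z in ((116,77,46),(123,243,46),(292,65,42),(301,221,42))]
print(np.round(c,1))
h=(c[0]+c[1])/2; f=(c[2]+c[3])/2; d=h-f; print("collar mid",h,"hex mid",f,"len",np.hypot(*d[:2]),"yaw",np.degrees(np.arctan2(d[1],d[0])))
# vessel silhouette axis at knob & foot
print("knob end",onz(t,*A(33,166),52),"foot",onz(t,*A(316,148),52), "knob front in side", onz(s,310+139/4,245+(520-280)/4,52))
R=[onz(t,*B(x,y),72) for x,y in ((680,168),(658,78),(570,55),(505,110),(525,200),(605,228))]
m=np.mean(R,0);print("rim c",m,[round(float(np.degrees(np.arctan2(*(r-m)[1::-1]))%60),1) for r in R],[round(float(np.hypot(*(r-m)[:2])),1) for r in R])
print("flange c",onz(t,*B(561,149),12))
# side rim centre
S=[(300+(x-400)/4,160+(y-300)/4) for x,y in ((461,366),(480,386),(552,386),(574,366),(548,348),(492,347))]
R=[onz(s,*p,72) for p in S]; m=np.mean(R,0);print("side rim",m,[round(float(np.degrees(np.arctan2(*(r-m)[1::-1]))%60),1) for r in R])
print(dir(__import__("bench")))
```

```text
[[517.3 278.3  46. ]
 [442.1 273.7  46. ]
 [521.6 199.   42. ]
 [450.3 194.2  42. ]]
collar mid [479.72292085 276.01844046  46.        ] hex mid [485.99695376 196.56152251  42.        ] len 79.70423639338146 yaw 94.51478988476433
knob end [477.53882873 313.18758892  52.        ] foot [483.32455903 185.80789963  52.        ] knob front in side [476.80831733 313.68809649  52.        ]
rim c [ 538.68754941 -258.66150998   72.        ] [11.4, 10.5, 11.1, 9.9, 10.7, 6.6] [42.6, 42.7, 39.6, 41.1, 41.3, 40.4]
flange c [ 538.2163859  -260.32061946   12.        ]
side rim [ 537.62706047 -256.4724065    72.        ] [7.4, 56.4, 10.3, 8.6, 0.1, 3.3]
['IKError', '__builtins__', '__cached__', '__doc__', '__file__', '__loader__', '__name__', '__package__', '__spec__', 'get_image', 'job_done', 'read_state']
```

Request:
{"method": "servo_tool", "body": {"rows": [[1,3.5,2.1,0.2,0,0,0],[1,3.6,2.15,0.3,0,0,0],[1,3.6,2.15,0.3,0,0,0],[1,3.6,2.15,0.3,0,0,0],[1,3.6,2.15,0.3,0,0,0],[1,3.6,2.15,0.3,0,0,0],[1,3.5,2.15,0.3,0,0,0],[1,3.5,2.1,0.3,0,0,0],[1,3.5,2.1,0.3,0,0,0],[1,3.5,2.1,0.3,0,0,0],[1,0,0,0,0,0,8.1],[1,0,0,0,0,0,8.1]]}}

```text
clock: 1.3
position: [482.6, 249.9, 212.6]
ee_rot: [0.944, -0.329, -0.0, 0.001]
contact_force: [-0.0, -0.5, 0.1]
gripper_width: 85.5
```

Request:
{"method": "servo_tool", "body": {"rows": [[1,0,0,0,0,0,8.1],[1,0,0,0,0,0,8.1],[1,0,0,0,0,0,8.1],[1,0,0,0,0,0,8.1],[1,0,0,0,0,0,8.1],[1,0,0,0,0,0,8.1],[1,0,0,0,0,0,0],[1,0,0,0,0,0,0]]}}

```text
clock: 2.1
position: [482.0, 251.4, 213.0]
ee_rot: [0.729, -0.684, -0.0, 0.0]
contact_force: [-0.7, -0.5, 0.7]
gripper_width: 85.4
```

```bash
cat > st.py <<'E'
from bench import *
from h import *
from scipy.spatial.transform import Rotation as R
import json
s=read_state()
M=R.from_quat(s["ee_rot"]).as_matrix()
print("t",round(float(s["clock"]),2),"J",np.round(s["joints"],3),"P",np.round(s["position"],1),"w",round(float(s["gripper_width"]),1),"F",np.round(s["contact_force"],1),"\nx",np.round(M[:,0],3),"y",np.round(M[:,1],3),"z",np.round(M[:,2],3))
open("log.jsonl","a").write(json.dumps({k:np.asarray(v).tolist() for k,v in s.items()})+"\n")
E
python3 - <<'E'
from st import *
d=get_image("wrist"); np.save("pics/w1.npy",d,allow_pickle=True); im=d["image"][:,:,::-1].copy()
print(np.round(d["mtx"],1).tolist(),np.round(d["extrinsics"],3).tolist())
a=np.radians(93.6);u=np.array([np.cos(a),np.sin(a),0]);f=np.array([486,185,52.])
for z in (0,34,65,84,104,128):
    p=proj(d,f+u*z); cv2.circle(im,(int(p[0]),int(p[1])),3,(0,0,255),1)
cv2.imwrite("pics/w1.png",im)
E
```

```text
t 2.1 J [ 0.779  0.271 -0.237 -0.    -1.064 -0.715] P [482.  251.4 213. ] w 85.4 F [-0.7 -0.5  0.7] 
x [ 0.064 -0.998  0.   ] y [-0.998 -0.064  0.001] z [-0.001 -0.    -1.   ]
[[346.9, 0.0, 275.1], [0.0, 346.9, 204.7], [0.0, 0.0, 1.0]] [[-0.998, 0.06, 0.021, 487.249], [-0.063, -0.943, -0.327, 166.498], [0.001, -0.328, 0.945, 343.608], [0.0, 0.0, 0.0, 1.0]]
```

View pics/w1.png

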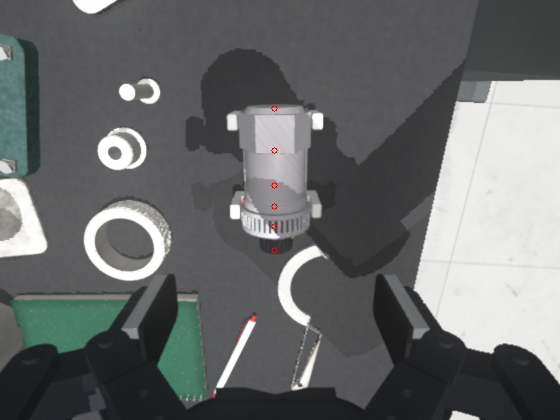

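The projected vessel model lies on the vessel: axis at column 275, foot at row 108, knob at row 250. So the estimate holds. Next I go down and grip at about z=65 on the body.

Request:
{"method": "servo_tool", "body": {"rows": [[1,0.2,0,2,0,0,0],[1,0,0,3,0,0,0],[1,0,0,3,0,0,0],[1,0,0,3,0,0,0],[1,0,0,2,0,0,0],[1,0,0,1.5,0,0,0],[1,0,0,1.4,0,0,0],[1,0,0,1,0,0,0],[1,0,0,0,0,0,0],[1,0,0,0,0,0,0]]}}

```text
clock: 3.15
position: [482.6, 249.7, 44.6]
ee_rot: [0.729, -0.685, 0.0, -0.0]
contact_force: [-0.2, 0.8, 0.4]
gripper_width: 85.3
```

Request:
{"method": "servo_tool", "body": {"rows": [[0,0,0,0,0,0,0],[0,0,0,0,0,0,0],[0,0,0,0,0,0,0],[0,0,0,0,0,0,0],[0,0,0,0,0,0,0],[0,0,0,0,0,0,0],[0,0,0,0,0,0,0],[0,0,0,0,0,0,0]]}}

```text
clock: 3.95
position: [482.5, 249.4, 45.5]
ee_rot: [0.729, -0.685, 0.0, -0.0]
contact_force: [-2.1, -1.7, 5.4]
gripper_width: 50.0
```

```bash
python3 st.py
```

```text
t 3.95 J [ 0.776  0.474 -0.43   0.001 -0.667 -0.715] P [482.5 249.4  45.5] w 50.0 F [-2.1 -1.7  5.4] 
x [ 0.062 -0.998 -0.   ] y [-0.998 -0.062 -0.001] z [ 0.001  0.    -1.   ]
```

Request:
{"method": "servo_tool", "body": {"rows": [[0,0,0,-0.5,0,0,0],[0,0,0,-1,0,0,0],[0,0,0,-1.5,0,0,0],[0,0,0,-2,0,0,0],[0,0,0,-2.5,0,0,0],[0,0,0,-2.5,0,0,0],[0,0,0,-2.5,0,0,0],[0,0,0,-2.5,0,0,0],[0,0,0,-2.5,0,0,0],[0,0,0,-2.5,0,0,0],[0,0,0,-2,0,0,0],[0,0,0,-1,0,0,0]]}}

```text
clock: 5.15
position: [482.1, 249.6, 275.8]
ee_rot: [0.728, -0.685, -0.0, -0.001]
contact_force: [0.1, 0.3, -6.6]
gripper_width: 50.2
```

Request:
{"method": "servo_tool", "body": {"rows": [[0,1,0,0,0,0,0],[0,2,0,0,0,0,0],[0,2.5,0,0,0,0,0],[0,2.5,0,0,0,0,0],[0,2.5,0,0,0,0,0],[0,2.5,0,0,0,0,0],[0,2.5,0,0,0,0,0],[0,2.5,0,0,0,0,0],[0,2.5,0,0,0,0,0],[0,2.5,0,0,0,0,0],[0,2,0,0,0,0,0],[0,0,0,0,0,0,0]]}}

```text
clock: 6.35
position: [495.8, -2.5, 272.3]
ee_rot: [0.727, -0.687, -0.001, 0.002]
contact_force: [-0.1, 0.4, -6.4]
gripper_width: 49.8
```

```bash
python3 st.py
```

```text
t 6.35 J [ 3.230e-01  1.440e-01 -2.470e-01 -1.000e-03 -1.185e+00 -2.650e-01] P [495.8  -2.5 272.3] w 49.8 F [-0.1  0.4 -6.4] 
x [ 0.057 -0.998  0.001] y [-0.998 -0.057  0.005] z [-0.005 -0.001 -1.   ]
```

Request:
{"method": "servo_tool", "body": {"rows": [[0,0,0,0,0,-4,0],[0,0,0,0,0,-7,0],[0,0,0,0,0,-7,0],[0,0,0,0,0,-7,0],[0,0,0,0,0,-7,0],[0,0,0,0,0,-7,0],[0,0,0,0,0,0,0]]}}

```text
clock: 7.05
position: [497.1, -2.6, 271.0]
ee_rot: [0.684, -0.648, -0.245, -0.227]
contact_force: [-0.5, -0.6, -7.2]
gripper_width: 49.9
```

```bash
python3 st.py
```

```text
t 7.05 J [-0.112  0.265 -0.014 -0.674 -1.462  0.301] P [497.1  -2.6 271. ] w 49.9 F [-0.5 -0.6 -7.2] 
x [ 0.039 -0.776 -0.63 ] y [-0.998 -0.056  0.006] z [-0.04   0.629 -0.777]
```

Request:
{"method": "servo_tool", "body": {"rows": [[0,0,0,0,0,-4,0],[0,0,0,0,0,-7,0],[0,0,0,0,0,-7,0],[0,0,0,0,0,-7,0],[0,0,0,0,0,-7,0],[0,0,0,0,0,-7,0],[0,0,0,0,0,-7,0],[0,0,0,0,0,-5,0],[0,0,0,0,0,0,0]]}}

```text
clock: 7.95
position: [497.3, -0.1, 270.4]
ee_rot: [-0.513, 0.487, 0.517, 0.482]
contact_force: [-0.6, 0.3, -5.8]
gripper_width: 50.1
```

```bash
python3 st.py
```

```text
t 7.95 J [-0.431  0.594  0.02  -1.286 -1.978  0.624] P [ 4.973e+02 -1.000e-01  2.704e+02] w 50.1 F [-0.6  0.3 -5.8] 
x [-0.009 -0.002 -1.   ] y [-0.998 -0.061  0.009] z [-0.061  0.998 -0.002]
```

Request:
{"method": "servo_tool", "body": {"rows": [[0,0,0,0,5,0,0],[0,0,0,0,7,0,0],[0,0,0,0,7,0,0],[0,0,0,0,7,0,0],[0,0,0,0,7,0,0],[0,0,0,0,7,0,0],[0,0,0,0,7,0,0],[0,0,0,0,5.6,0,0],[0,0,0,0,0,0,0]]}}

```text
clock: 8.85
position: [494.8, 1.9, 273.9]
ee_rot: [-0.249, 0.664, 0.247, 0.661]
contact_force: [-0.9, -0.9, -6.5]
gripper_width: 50.0
```

Request:
{"method": "servo_tool", "body": {"rows": [[0,0,-1.2,-0.7,0,0,0],[0,0,-2.1,-1.24,0,0,0],[0,0,-2.1,-1.24,0,0,0],[0,0,-2.1,-1.24,0,0,0],[0,0,-2.1,-1.24,0,0,0],[0,0,-2.1,-1.24,0,0,0],[0,0,-2.1,-1.24,0,0,0],[0,0,-2.1,-1.24,0,0,0],[0,0,-2.1,-1.24,0,0,0],[0,0,-2.1,-1.24,0,0,0],[0,0,-2.15,-1.26,0,0,0],[0,0,0,0,0,0,0]]}}

```text
clock: 10.05
position: [545.3, -258.1, 273.3]
ee_rot: [-0.249, 0.664, 0.245, 0.661]
contact_force: [-0.4, -0.6, -6.4]
gripper_width: 50.3
```

Run:
```python
from st import *
o=[]
for n in ("side","top","wrist"):
    d=get_image(n); np.save(f"pics/{n}2.npy",d,allow_pickle=True); im=d["image"][:,:,::-1].copy()
    if n=="wrist": o.append(im); continue
    p=proj(d,s["position"]).astype(int); print(n,p)
    u,v=max(p[0]-50,0),max(p[1]-60,0); o.append(crop(im,u,v,100,105,4)); print(u,v)
W=np.zeros((600,800,3),np.uint8); W[:420,:400]=o[0];W[:420,400:]=o[1]
cv2.imwrite("pics/z2.png",W[:420]); cv2.imwrite("pics/w2.png",o[2])
```

```text
t 10.05 J [-0.924  0.547 -0.047 -1.529 -1.623  0.599] P [ 545.3 -258.1  273.3] w 50.3 F [-0.4 -0.6 -6.4] 
x [-0.001 -0.006 -1.   ] y [-0.655  0.756 -0.004] z [ 0.756  0.655 -0.005]
side [330 110]
280 50
top [431 234]
381 174
```

View pics/z2.png

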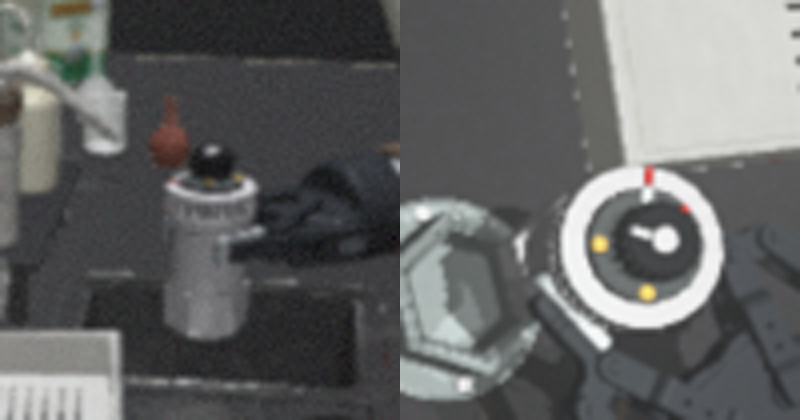

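Run:
```python
from h import *
t=load("pics/top2.npy"); s=load("pics/side2.npy")
T=lambda x,y:(381+(x-400)/4,174+y/4); S=lambda x,y:(280+x/4,50+y/4)
print("collar top",onz(t,*T(642,248),312),"crown",onz(t,*T(640,250),318),"ctr")
# side: axis at collar (211,198 mid of ring top ellipse), foot bottom (204,~318)
def tri(a,b):
    o1,r1=ray(*a);o2,r2=ray(*b);A=np.stack([r1,-r2],1);k=np.linalg.lstsq(A,o2-o1,rcond=None)[0];return o1+r1*k[0],o2+r2*k[1]
print("tri collar",tri((t,*T(642,248)),(s,*S(211,190))))
for zz in (208,): 
  print("foot side",onz(s,*S(204,318),zz))
c=onz(t,*T(642,248),312)
print("side px of collar est",proj(s,c),"crop",(proj(s,c)-[280,50])*4, "foot if vertical",(proj(s,[c[0],c[1],208])-[280,50])*4)
for n,p,z in (("collar red",(648,175),312),("crown red",(685,210),318),("crown white",(648,195),318),("pointer",(635,231),336)):
    v=onz(t,*T(*p),z)-onz(t,*T(642,248) if z<330 else T(665,240),z); print(n,np.degrees(np.arctan2(v[1],v[0])),np.hypot(*v[:2]))
```

```text
collar top [ 538.55627073 -260.49401118  312.        ] crown [ 537.30486373 -257.51572134  318.        ] ctr
tri collar (array([ 538.90436048, -261.98231823,  307.88920754]), array([ 539.81898247, -261.97408358,  307.96367369]))
foot side [ 540.97117717 -284.83086903  208.        ]
side px of collar est [333.25793758  96.21610132] crop [213.03175033 184.86440529] foot if vertical [205.72411817 329.49566402]
collar red -8.134279380715139 28.179830069491473
crown red -50.69416615718536 22.322216368818342
crown white -9.887240648011849 20.35438603070002
pointer 72.2959183690167 11.485769347996518
```

Request:
{"method": "servo_tool", "body": {"rows": [[0,1,0.15,0.1,0,0,0],[0,1.5,0,0,0,0,0],[0,2,0,0,0,0,0],[0,2,0,0,0,0,0],[0,2,0,0,0,0,0],[0,1.5,0,0,0,0,0],[0,1,0,0,0,0,0],[0,0.8,0,0,0,0,0],[0,0.5,0,0,0,0,0],[0,0,0,0,0,0,0]]}}

```text
clock: 11.2
position: [543.9, -252.3, 150.9]
ee_rot: [-0.247, 0.663, 0.247, 0.662]
contact_force: [-0.5, -0.2, -6.7]
gripper_width: 49.8
```

Run:
```python
from st import *
o=[]
for n in ("side","top"):
    d=get_image(n); np.save(f"pics/{n}3.npy",d,allow_pickle=True); im=d["image"][:,:,::-1].copy()
    u,v=(290,110) if n=="side" else (370,190); o.append(crop(im,u,v,100,105,4))
cv2.imwrite("pics/z3.png",np.hstack(o))
```

```text
t 11.2 J [-0.918  0.755 -0.089 -1.525 -1.611  0.844] P [ 543.9 -252.3  150.9] w 49.8 F [-0.5 -0.2 -6.7] 
x [-0.  0. -1.] y [-0.655  0.756  0.   ] z [ 0.756  0.655 -0.   ]
```

View pics/z3.png

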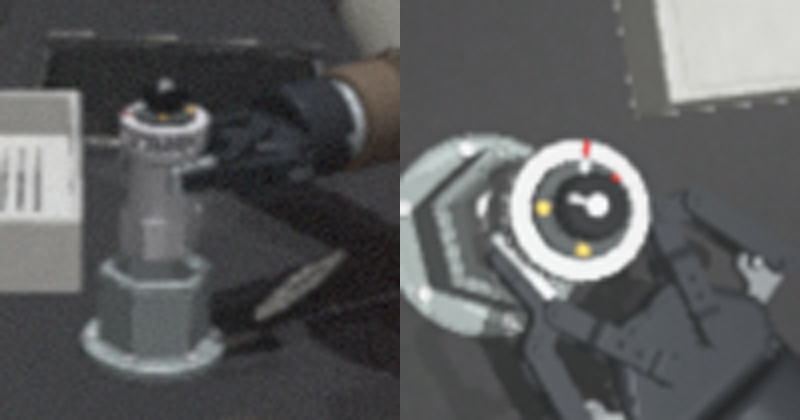

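Run:
```python
from h import *
t=load("pics/top3.npy"); s=load("pics/side3.npy")
c=onz(t,370+45,190+209/4,190); print("collar top cam",c)
# side: axis column from collar ring 121..211 at row ~122 ; rim corners cols 97..214 row ~268
o=onz(s,290+166/4,110+118/4,190);print("collar side",o)
print("rim side",onz(s,290+155.5/4,110+268/4,72), "est rim px",(proj(s,[538.5,-259,72])-[290,110])*4)
for y in (-255,-257,-259,-261): print(y,(proj(s,[538.5,y,190])-[290,110])*4,(proj(t,[538.5,y,190])-[370,190])*4)
```

```text
collar top cam [ 538.56069609 -256.74785355  190.        ]
collar side [ 537.05758755 -251.46865235  190.        ]
rim side [ 539.21780804 -253.08871242   72.        ] est rim px [156.88143373 264.77424064]
-255 [164.21609298 116.17261849] [176.08309962 209.20042971]
-257 [164.35242691 115.19939993] [180.57327787 209.12812537]
-259 [164.48843338 114.22851902] [185.06281378 209.05583138]
-261 [164.62411356 113.25996734] [189.55170751 208.98354773]
```

Request:
{"method": "servo_tool", "body": {"rows": [[0,0.2,-0.15,-0.13,0,0,0],[0,0.5,0,0,0,0,0],[0,0.5,0,0,0,0,0],[0,0.5,0,0,0,0,0],[0,0.5,0,0,0,0,0],[0,0.5,0,0,0,0,0],[0,0,0,0,0,0,0]]}}

```text
clock: 12.0
position: [543.7, -254.1, 123.2]
ee_rot: [-0.246, 0.663, 0.248, 0.662]
contact_force: [0.3, 0.2, -6.9]
gripper_width: 49.9
```

Request:
{"method": "servo_tool", "body": {"rows": [[0,0.5,0,0,0,0,0],[0,0.5,0,0,0,0,0],[0,0.5,0,0,0,0,0],[0,0.5,0,0,0,0,0],[0,0.4,0,0,0,0,0],[0,0.4,0,0,0,0,0],[0,0,0,0,0,0,0]]}}

```text
clock: 12.7
position: [543.7, -254.2, 95.5]
ee_rot: [-0.247, 0.663, 0.247, 0.662]
contact_force: [0.2, -0.3, -6.5]
gripper_width: 50.1
```

Request:
{"method": "servo_tool", "body": {"rows": [[0,0.3,0,0,0,0,0],[0,0.3,0,0,0,0,0],[0,0.2,0,0,0,0,0],[0,0,0,0,0,0,0]]}}

```text
clock: 13.1
position: [543.8, -254.3, 88.0]
ee_rot: [-0.247, 0.663, 0.247, 0.662]
contact_force: [-0.0, 1.1, -7.6]
gripper_width: 49.5
```

Request:
{"method": "servo_tool", "body": {"rows": [[0,0.2,0,0,0,0,0],[0,0.1,0,0,0,0,0],[0,0,0,0,0,0,0]]}}

```text
clock: 13.4
position: [543.8, -254.3, 85.2]
ee_rot: [-0.247, 0.663, 0.247, 0.663]
contact_force: [-0.6, 0.1, -7.1]
gripper_width: 50.0
```

Run:
```python
from st import *
o=[]
for n in ("side","top"):
    d=get_image(n); np.save(f"pics/{n}4.npy",d,allow_pickle=True); im=d["image"][:,:,::-1].copy()
    u,v=(290,130) if n=="side" else (360,190); o.append(crop(im,u,v,80,80,5))
cv2.imwrite("pics/z4.png",np.hstack(o))
```

```text
t 13.4 J [-0.919  0.878 -0.073 -1.52  -1.607  0.952] P [ 543.8 -254.3   85.2] w 50.0 F [-0.6  0.1 -7.1] 
x [-0.  0. -1.] y [-0.655  0.756  0.   ] z [ 0.756  0.655 -0.   ]
```

View pics/z4.png

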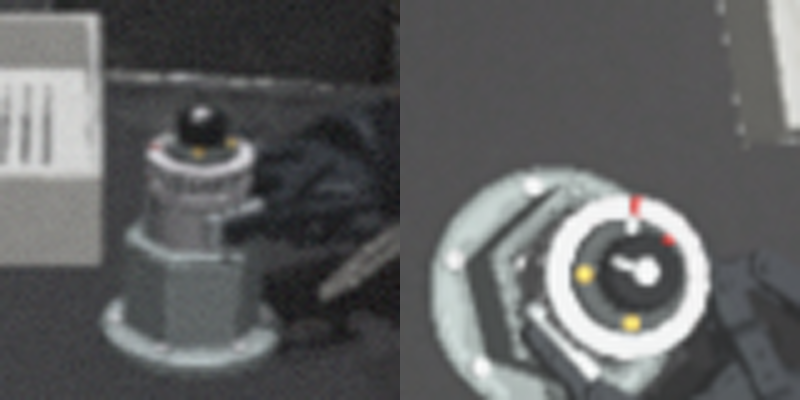

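Side and top views: the vessel stands upright in the socket about 8 mm above home, with the finger just over the rim. I'll lower it slightly, then ease the grip so it slides down.

Request:
{"method": "servo_tool", "body": {"rows": [[0,0.1,0,0,0,0,0],[0,0.05,0,0,0,0,0],[0.5,0,0,0,0,0,0],[0.54,0,0,0,0,0,0],[0.56,0,0,0,0,0,0],[0.57,0,0,0,0,0,0]]}}

```text
clock: 14.1
position: [543.8, -254.3, 83.9]
ee_rot: [-0.247, 0.663, 0.247, 0.663]
contact_force: [0.1, -0.5, -6.6]
gripper_width: 50.2
```

Request:
{"method": "servo_tool", "body": {"rows": [[0.575,0,0,0,0,0,0],[0.58,0,0,0,0,0,0],[0.585,0,0,0,0,0,0],[0.59,0,0,0,0,0,0]]}}

```text
clock: 14.5
position: [543.8, -254.3, 83.8]
ee_rot: [-0.247, 0.663, 0.247, 0.663]
contact_force: [-0.5, 0.2, -6.7]
gripper_width: 50.7
```

Request:
{"method": "servo_tool", "body": {"rows": [[0.595,0,0,0,0,0,0],[0.6,0,0,0,0,0,0],[0.605,0,0,0,0,0,0],[0.61,0,0,0,0,0,0]]}}

```text
clock: 14.9
position: [543.8, -254.3, 83.8]
ee_rot: [-0.247, 0.663, 0.247, 0.663]
contact_force: [0.7, -0.6, -6.3]
gripper_width: 52.0
```

Request:
{"method": "servo_tool", "body": {"rows": [[0.615,0,0,0,0,0,0],[0.62,0,0,0,0,0,0],[0.625,0,0,0,0,0,0],[0.63,0,0,0,0,0,0],[0.64,0,0,0,0,0,0],[0.65,0,0,0,0,0,0]]}}

```text
clock: 15.5
position: [543.8, -254.3, 83.8]
ee_rot: [-0.247, 0.663, 0.247, 0.663]
contact_force: [-0.2, 0.4, -7.1]
gripper_width: 55.6
```

Run:
```python
from st import *
d=get_image("side"); np.save(f"pics/side5.npy",d,allow_pickle=True)
a=load("pics/side4.npy")["image"].astype(int)
# knob/collar vertical shift by template match
T=a[145:175,315:345].astype(np.uint8); r=cv2.matchTemplate(d["image"][125:200,305:355],T,cv2.TM_CCOEFF_NORMED)
print(cv2.minMaxLoc(r)[1],np.array(cv2.minMaxLoc(r)[3])+[305,125]-[315,145])
print("expect/8mm",proj(d,[538.5,-259,130-7.3])-proj(d,[538.5,-259,130]))
```

```text
t 15.5 J [-0.919  0.881 -0.072 -1.52  -1.607  0.954] P [ 543.8 -254.3   83.8] w 55.6 F [-0.2  0.4 -7.1] 
x [-0.  0. -1.] y [-0.655  0.756  0.   ] z [ 0.756  0.655 -0.   ]
0.9303534626960754 [0 1]
expect/8mm [-0.11724596  2.3203469 ]
```

Request:
{"method": "servo_tool", "body": {"rows": [[0.655,0,0,0,0,0,0],[0.66,0,0,0,0,0,0],[0.665,0,0,0,0,0,0],[0.67,0,0,0,0,0,0],[0.675,0,0,0,0,0,0],[0.68,0,0,0,0,0,0],[0.685,0,0,0,0,0,0],[0.69,0,0,0,0,0,0]]}}

```text
clock: 16.35
position: [543.9, -254.4, 84.3]
ee_rot: [-0.247, 0.662, 0.247, 0.663]
contact_force: [-0.2, -0.1, -0.1]
gripper_width: 59.0
```

Request:
{"method": "servo_tool", "body": {"rows": [[0.7,0,0,0,0,0,0],[0.72,0,0,0,0,0,0],[0.74,0,0,0,0,0,0],[0.76,0,0,0,0,0,0]]}}

```text
clock: 16.75
position: [543.8, -254.3, 83.8]
ee_rot: [-0.247, 0.663, 0.247, 0.663]
contact_force: [-0.3, 0.6, -0.2]
gripper_width: 65.0
```

```bash
cat > slip.py <<'E'
from st import *
d=get_image("side")
a=load("pics/side4.npy")["image"]
k=4; up=lambda i:cv2.resize(i,None,fx=k,fy=k,interpolation=cv2.INTER_CUBIC)
T=up(a[145:170,315:345]); r=cv2.matchTemplate(up(d["image"][130:200,305:355]),T,cv2.TM_CCOEFF_NORMED)
print(cv2.minMaxLoc(r)[1],np.array(cv2.minMaxLoc(r)[3])/k+[305,130]-[315,145], "expected", proj(d,[538.5,-259,130-8.7])-proj(d,[538.5,-259,130]))
E
python3 slip.py
```

```text
t 16.75 J [-0.919  0.881 -0.072 -1.52  -1.607  0.954] P [ 543.8 -254.3   83.8] w 65.0 F [-0.3  0.6 -0.2] 
x [ 0.  0. -1.] y [-0.655  0.756  0.   ] z [0.756 0.655 0.   ]
0.9075838327407837 [0.25 2.  ] expected [-0.13966712  2.76407105]
```

Request:
{"method": "servo_tool", "body": {"rows": [[0.85,0,0,0,0,0,0],[0.95,0,0,0,0,0,0],[0.95,-0.2,0,0,0,0,0],[0.95,-0.1,0,-0.7,0,0,0],[0.95,0,0,-1.5,0,0,0],[0.95,0,0,-2,0,0,0],[0.95,0,0,-2,0,0,0],[0.95,0,0,-2,0,0,0],[0.95,0,0,-2,0,0,0],[0.95,0,0,-2,0,0,0],[0.95,0,0,-2,0,0,0],[0.95,0,0,0,0,0,0]]}}

```text
clock: 18.0
position: [434.4, -349.8, 86.6]
ee_rot: [-0.247, 0.663, 0.246, 0.663]
contact_force: [0.2, -0.5, -0.4]
gripper_width: 81.2
```

Request:
{"method": "servo_tool", "body": {"rows": [[0.95,-1.5,0,0,0,0,0],[0.95,-3,0,0,0,0,0],[0.95,-3,0,0,0,0,0],[0.95,-3,0,0,0,0,0],[0.95,-3,0,0,0,0,0],[0.95,-3,0,0,0,0,0],[0.95,-2,0,0,0,0,0],[0.95,0,0,0,0,5,0],[0.95,0,0,0,0,8,0],[0.95,0,0,0,0,8,0],[0.95,0,0,0,0,8,0],[0.95,0,0,0,0,0,0]]}}

```text
clock: 19.2
position: [438.2, -345.5, 277.6]
ee_rot: [-0.306, 0.806, 0.174, 0.476]
contact_force: [-0.2, 0.4, 0.0]
gripper_width: 81.2
```

```bash
python3 slip.py
```

```text
t 19.2 J [-0.976  0.376  0.044 -1.053 -1.509  0.359] P [ 438.2 -345.5  277.6] w 81.2 F [-0.2  0.4  0. ] 
x [-0.36  -0.328 -0.873] y [-0.658  0.753 -0.011] z [ 0.661  0.571 -0.487]
0.9017139077186584 [0.25 2.  ] expected [-0.13966712  2.76407105]
```

Request:
{"method": "servo_tool", "body": {"rows": [[0.95,0,0,0,0,5,0],[0.95,0,0,0,0,8,0],[0.95,0,0,0,0,8,0],[0.95,0,0,0,0,8,0],[0.95,0,0,0,0,8,0],[0.95,0,0,0,0,8,0],[0.95,0,0,0,0,8,0],[0.95,0,0,0,0,8,0],[0.95,0,0,0,0,0,0],[0.95,0,0,0,0,0,0]]}}

```text
clock: 20.25
position: [436.0, -346.0, 270.2]
ee_rot: [-0.35, 0.937, 0.002, -0.0]
contact_force: [-0.3, -1.8, 0.8]
gripper_width: 81.0
```

Run:
```python
from st import *
d=get_image("top"); np.save("pics/top6.npy",d,allow_pickle=True)
im=d["image"][:,:,::-1]; e=get_image("side")["image"][:,:,::-1]
p=proj(d,[538.5,-259,116]);q=proj(d,[538.5,-259,140]);print("expected collar top/knob crop",(p-[370,200])*5.5,(q-[370,200])*5.5)
cv2.imwrite("pics/z6.png",np.hstack([crop(im,370,200,72,76,5.5),crop(e,295,140,72,76,5.5)]))
```

```text
t 20.25 J [-0.381  0.251 -0.113 -0.003 -1.21  -0.474] P [ 436.  -346.   270.2] w 81.0 F [-0.3 -1.8  0.8] 
x [-0.755 -0.655 -0.001] y [-0.655  0.755  0.005] z [-0.002  0.004 -1.   ]
expected collar top/knob crop [190.26682244 248.88630747] [209.95903945 243.84487432]
```

View pics/z6.png

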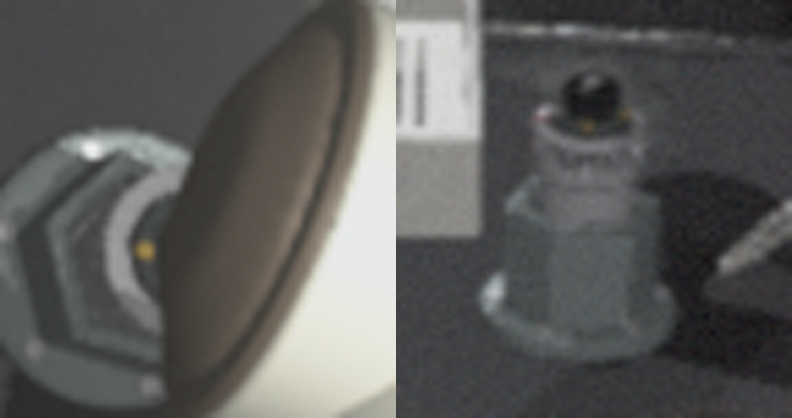

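Request:
{"method": "servo_tool", "body": {"rows": [[1,-1,0,0,0,0,0],[1,-2.5,-0.1,0,0,0,0],[1,-3,0,0,0,0,0],[1,-3,0,0,0,0,0],[1,-2.5,0,0,0,0,0],[1,-1.4,0,0,0,0,0],[1,0,0,2,0,0,0],[1,0,0,3,0,0,0],[1,0,0,3,0,0,0],[1,0,0,2,0,0,0],[1,0,0,0,0,0,0],[1,0,0,0,0,0,0]]}}

```text
clock: 21.55
position: [538.6, -261.0, 172.4]
ee_rot: [-0.349, 0.937, -0.0, 0.0]
contact_force: [0.2, -0.4, 0.6]
gripper_width: 85.7
```

Run:
```python
from st import *
d=get_image("wrist"); np.save("pics/w7.npy",d,allow_pickle=True); im=d["image"][:,:,::-1].copy()
for z in (72,116,140):
    p=proj(d,[538.5,-259,z]); print(z,p); cv2.circle(im,(int(p[0]),int(p[1])),3,(255,0,255),1)
cv2.imwrite("pics/w7.png",im)
```

```text
t 21.55 J [-0.181  0.397 -0.159  0.    -1.014 -0.677] P [ 538.6 -261.   172.4] w 85.7 F [ 0.2 -0.4  0.6] 
x [-0.756 -0.654  0.   ] y [-0.654  0.756 -0.001] z [ 0. -0. -1.]
72 [277.57675363 212.90468739]
116 [278.05024212 238.99995031]
140 [278.3995141  258.24929756]
```

View pics/w7.png

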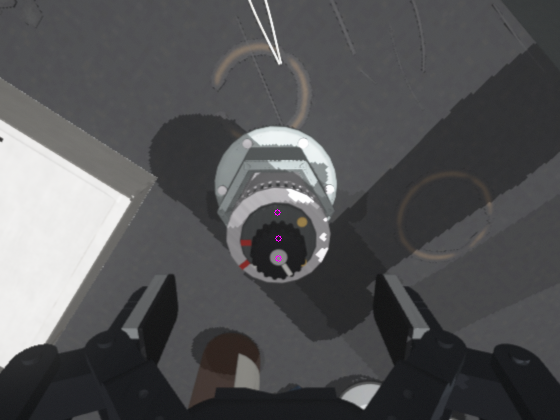

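Wrist view: the collar is centred at about (279,238), the fingers are symmetric about column 277, the collar's red mark is at (243,265) and the crown's red mark at (246,243). The vessel sits centred in the socket. Next I descend over the collar and grip it.

Request:
{"method": "servo_tool", "body": {"rows": [[1,-0.1,0,1,0,0,0],[1,0,0,1.5,0,0,0],[1,0,0,1.5,0,0,0],[1,0,0,1.5,0,0,0],[1,0,0,1,0,0,0],[1,0,0,0.7,0,0,0],[1,0,0,0,0,0,0],[0,0,0,0,0,0,0],[0,0,0,0,0,0,0],[0,0,0,0,0,0,0],[0,0,0,0,0,0,0],[0,0,0,0,0,0,0]]}}

```text
clock: 22.8
position: [539.5, -259.7, 101.1]
ee_rot: [-0.35, 0.937, -0.0, 0.001]
contact_force: [-1.7, 1.6, 5.7]
gripper_width: 60.3
```

```bash
python3 st.py
```

```text
t 22.8 J [-0.178  0.473 -0.239  0.    -0.857 -0.679] P [ 539.5 -259.7  101.1] w 60.3 F [-1.7  1.6  5.7] 
x [-0.756 -0.655 -0.001] y [-0.655  0.756 -0.001] z [ 0.001 -0.    -1.   ]
```

Request:
{"method": "servo_tool", "body": {"rows": [[0,0,0,0.1,0,0,0],[0,0,0,0.1,0,0,0],[0,0,0,0,0,0,0]]}}

```text
clock: 23.1
position: [539.7, -259.6, 101.0]
ee_rot: [-0.35, 0.937, -0.001, 0.001]
contact_force: [-4.0, 3.9, 14.0]
gripper_width: 60.0
```

Request:
{"method": "servo_tool", "body": {"rows": [[0,0,0,-0.15,0,0,3],[0,0,0,0,0,0,5],[0,0,0,0,0,0,5],[0,0,0,0,0,0,5],[0,0,0,0,0,0,5],[0,0,0,0,0,0,5],[0,0,0,0,0,0,4],[0,0,0,0,0,0,0]]}}

```text
clock: 23.9
position: [540.6, -260.0, 101.1]
ee_rot: [-0.077, 0.997, -0.001, 0.002]
contact_force: [-0.3, 1.2, 6.3]
gripper_width: 60.5
```

```bash
echo 'print("tau",np.round(s["wrist_torque"],2))' >> st.py; python3 st.py
```

```text
t 23.9 J [-1.780e-01  4.740e-01 -2.390e-01  1.000e-03 -8.540e-01 -1.238e+00] P [ 540.6 -260.   101.1] w 60.5 F [-0.3  1.2  6.3] 
x [-0.988 -0.154 -0.004] y [-0.154  0.988 -0.002] z [ 0.004 -0.001 -1.   ]
tau [ 0.18  0.18 -0.05]
```

Request:
{"method": "servo_tool", "body": {"rows": [[0,0,0,0,0,0,3],[0,0,0,0,0,0,3],[0,0,0,0,0,0,2],[0,0,0,0,0,0,0]]}}

```text
clock: 24.3
position: [540.6, -260.1, 101.1]
ee_rot: [-0.008, 1.0, -0.001, 0.002]
contact_force: [-0.8, 0.5, 5.9]
gripper_width: 60.3
```

```bash
python3 st.py
```

```text
t 24.3 J [-1.780e-01  4.740e-01 -2.390e-01  1.000e-03 -8.540e-01 -1.377e+00] P [ 540.6 -260.1  101.1] w 60.3 F [-0.8  0.5  5.9] 
x [-1.    -0.016 -0.004] y [-0.016  1.    -0.002] z [ 0.004 -0.002 -1.   ]
tau [0.06 0.14 0.02]
```

Request:
{"method": "servo_tool", "body": {"rows": [[0,0,0,0,0,0,2],[0,0,0,0,0,0,2],[0,0,0,0,0,0,0]]}}

```text
clock: 24.6
position: [540.6, -260.2, 101.1]
ee_rot: [0.027, 1.0, -0.001, 0.002]
contact_force: [0.3, 1.4, 6.2]
gripper_width: 59.9
```

```bash
python3 st.py
```

```text
t 24.6 J [-1.780e-01  4.740e-01 -2.390e-01  1.000e-03 -8.550e-01 -1.447e+00] P [ 540.6 -260.2  101.1] w 59.9 F [0.3 1.4 6.2] 
x [-0.999  0.054 -0.004] y [ 0.054  0.999 -0.002] z [ 0.004 -0.002 -1.   ]
tau [ 0.01  0.18 -0.07]
```

Request:
{"method": "servo_tool", "body": {"rows": [[0,0,0,0,0,0,2],[0,0,0,0,0,0,2],[0,0,0,0,0,0,0]]}}

```text
clock: 24.9
position: [540.5, -260.4, 101.1]
ee_rot: [0.062, 0.998, -0.001, 0.002]
contact_force: [-1.0, -0.1, 5.1]
gripper_width: 60.5
```

```bash
python3 st.py
```

```text
t 24.9 J [-0.179  0.474 -0.239  0.002 -0.855 -1.517] P [ 540.5 -260.4  101.1] w 60.5 F [-1.  -0.1  5.1] 
x [-0.992  0.123 -0.004] y [ 0.123  0.992 -0.002] z [ 0.003 -0.002 -1.   ]
tau [-0.23  0.22  0.02]
```

Request:
{"method": "servo_tool", "body": {"rows": [[0,0,0,0,0,0,2],[0,0,0,0,0,0,2],[0,0,0,0,0,0,0]]}}

```text
clock: 25.2
position: [540.2, -260.5, 101.1]
ee_rot: [0.092, 0.996, -0.002, 0.001]
contact_force: [-1.6, -1.0, 5.4]
gripper_width: 60.1
```

```bash
python3 st.py
```

```text
t 25.2 J [-0.178  0.474 -0.24   0.004 -0.855 -1.58 ] P [ 540.2 -260.5  101.1] w 60.1 F [-1.6 -1.   5.4] 
x [-0.983  0.183 -0.002] y [ 0.183  0.983 -0.003] z [ 0.002 -0.004 -1.   ]
tau [-0.59  0.54  2.12]
```

Torque jumped to 2.1 N m after 52° of turn, so the collar is at its stop. I'll release, rise and look.

Request:
{"method": "servo_tool", "body": {"rows": [[0.7,0,0,0,0,0,-0.5],[0.85,0,0,0,0,0,0],[1,0,0,0,0,0,0],[1,0,0,0,0,0,0],[1,0,0,-0.5,0,0,0],[1,0,0,-1.5,0,0,0],[1,0,0,-2.5,0,0,0],[1,0,0,-2.5,0,0,0],[1,0,0,-1,0,0,0],[1,0,0,0,0,0,0],[1,0,0,0,0,0,0]]}}

```text
clock: 26.3
position: [538.5, -259.3, 178.3]
ee_rot: [0.093, 0.996, 0.0, -0.001]
contact_force: [-0.7, -0.2, 0.3]
gripper_width: 85.3
```

Run:
```python
from st import *
d=get_image("wrist"); np.save("pics/w8.npy",d,allow_pickle=True); im=d["image"][:,:,::-1].copy()
for z in (116,140):
    p=proj(d,[538.5,-259,z]); print(z,p,(p-[210,190])*5)
print((proj(d,[538.5,-259,122])-[210,190])*5)
cv2.imwrite("pics/w8.png",crop(im,210,190,140,115,5))
```

```text
t 26.3 J [-1.780e-01  3.910e-01 -1.510e-01 -1.000e-03 -1.030e+00 -1.578e+00] P [ 538.5 -259.3  178.3] w 85.3 F [-0.7 -0.2  0.3] 
x [-0.983  0.185  0.001] y [0.185 0.983 0.001] z [-0.001  0.001 -1.   ]
tau [0.02 0.04 0.03]
116 [276.28926341 232.65115536] [331.44631704 213.25577681]
140 [276.47292255 250.54349516] [332.36461275 302.71747579]
[331.65678154 233.75953358]
```

View pics/w8.png

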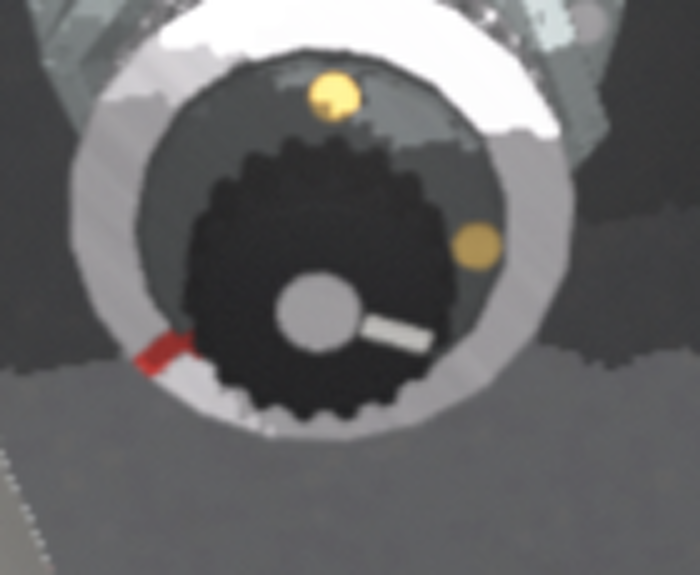

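Wrist view: the collar's red mark (150,362) is in line with the crown's red mark (185,345), so the collar is locked. The pointer at (400,333) puts the knob about 125° open. I'll wind the wrist back, then grip the knob.

Request:
{"method": "servo_tool", "body": {"rows": [[1,0,-0.12,0,0,0,-6],[1,0,0,0,0,0,-8.5],[1,0,0,0,0,0,-8.5],[1,0,0,0,0,0,-8.5],[1,0,0,0,0,0,-8.5],[1,0,0,0,0,0,-8.5],[1,0,0,0,0,0,-8.5],[1,0,0,0,0,0,-8.5],[1,0,0,0,0,0,-8.5],[1,0,0,0,0,0,-8.5],[1,0,0,0,0,0,-8.5],[1,0,0,0,0,0,-8.5]]}}

```text
clock: 27.55
position: [538.1, -260.6, 177.5]
ee_rot: [-0.702, 0.712, 0.001, -0.001]
contact_force: [-0.4, 0.0, -0.5]
gripper_width: 85.3
```

Request:
{"method": "servo_tool", "body": {"rows": [[1,0,0,0,0,0,-8.5],[1,0,0,0,0,0,-8.5],[1,0,0,0,0,0,-8.5],[1,0,0,0,0,0,-8.5],[1,0,0,0,0,0,-8.5],[1,0,0,0,0,0,-8.5],[1,0,0,0,0,0,0],[1,0,0,1.5,0,0,0],[1,0,0,1.5,0,0,0],[1,0,0,1,0,0,0],[1,0,0,0,0,0,0],[1,0,0,0,0,0,0]]}}

```text
clock: 28.75
position: [539.0, -260.9, 139.2]
ee_rot: [0.939, -0.343, -0.0, 0.0]
contact_force: [-0.2, 0.3, 0.5]
gripper_width: 85.4
```

```bash
python3 st.py
```

```text
t 28.75 J [-0.181  0.431 -0.197  0.    -0.943  1.05 ] P [ 539.  -260.9  139.2] w 85.4 F [-0.2  0.3  0.5] 
x [ 0.764 -0.645 -0.   ] y [-0.645 -0.764  0.   ] z [-0.001 -0.    -1.   ]
tau [ 0.04 -0.02  0.  ]
```

Request:
{"method": "servo_tool", "body": {"rows": [[0.6,0,0,0.2,0,0,0],[0.5,0,0,0,0,0,0],[0.4,0,0,0,0,0,0],[0.3,0,0,0,0,0,0],[0.2,0,0,0,0,0,0],[0,0,0,0,0,0,0],[0,0,0,0,0,0,0],[0,0,0,0,0,0,0],[0,0,0,0,0,0,0]]}}

```text
clock: 29.65
position: [539.5, -260.6, 138.1]
ee_rot: [0.939, -0.343, 0.001, -0.0]
contact_force: [-0.3, 3.2, 5.3]
gripper_width: 27.5
```

```bash
python3 st.py
```

```text
t 29.65 J [-0.18   0.432 -0.199 -0.    -0.938  1.051] P [ 539.5 -260.6  138.1] w 27.5 F [-0.3  3.2  5.3] 
x [ 0.765 -0.644  0.001] y [-0.644 -0.765 -0.001] z [ 0.002 -0.    -1.   ]
tau [ 1.17 -0.03 -0.01]
```

Request:
{"method": "servo_tool", "body": {"rows": [[0,0,0,0,0,0,4],[0,0,0,0,0,0,7],[0,0,0,0,0,0,7],[0,0,0,0,0,0,7],[0,0,0,0,0,0,7],[0,0,0,0,0,0,7],[0,0,0,0,0,0,7],[0,0,0,0,0,0,7],[0,0,0,0,0,0,7],[0,0,0,0,0,0,0]]}}

```text
clock: 30.65
position: [539.5, -260.6, 138.1]
ee_rot: [-0.641, 0.767, -0.0, 0.0]
contact_force: [0.8, 3.3, 6.2]
gripper_width: 27.6
```

```bash
python3 st.py
```

```text
t 30.65 J [-0.18   0.432 -0.199  0.    -0.939  0.002] P [ 539.5 -260.6  138.1] w 27.6 F [0.8 3.3 6.2] 
x [-0.177 -0.984  0.   ] y [-0.984  0.177 -0.001] z [ 0.001 -0.    -1.   ]
tau [ 1.1   0.1  -0.05]
```

Request:
{"method": "servo_tool", "body": {"rows": [[0,0,0,0,0,0,4],[0,0,0,0,0,0,7],[0,0,0,0,0,0,7],[0,0,0,0,0,0,7],[0,0,0,0,0,0,7],[0,0,0,0,0,0,7],[0,0,0,0,0,0,6],[0,0,0,0,0,0,5],[0,0,0,0,0,0,4],[0,0,0,0,0,0,0]]}}

```text
clock: 31.65
position: [539.5, -260.5, 138.1]
ee_rot: [-0.224, 0.975, -0.0, 0.001]
contact_force: [0.2, 3.1, 6.7]
gripper_width: 27.3
```

```bash
python3 st.py
```

```text
t 31.65 J [-0.18   0.432 -0.199 -0.    -0.939 -0.94 ] P [ 539.5 -260.5  138.1] w 27.3 F [0.2 3.1 6.7] 
x [-0.9   -0.436 -0.001] y [-0.436  0.9   -0.   ] z [ 0.001  0.    -1.   ]
tau [ 1.46  0.03 -0.06]
```

Request:
{"method": "servo_tool", "body": {"rows": [[0,0,0,0,0,0,3],[0,0,0,0,0,0,3],[0,0,0,0,0,0,0]]}}

```text
clock: 31.95
position: [539.5, -260.5, 138.1]
ee_rot: [-0.172, 0.985, -0.0, 0.001]
contact_force: [0.9, 4.4, 5.4]
gripper_width: 27.3
```

```bash
python3 st.py|tail -1
```

```text
tau [ 1.41  0.03 -0.02]
```

Request:
{"method": "servo_tool", "body": {"rows": [[0,0,0,0,0,0,2],[0,0,0,0,0,0,2],[0,0,0,0,0,0,0]]}}

```text
clock: 32.25
position: [538.7, -260.9, 138.3]
ee_rot: [-0.138, 0.99, -0.0, -0.0]
contact_force: [-2.4, 2.4, 7.0]
gripper_width: 27.3
```

```bash
python3 st.py|tail -1
```

```text
tau [0.76 0.61 0.  ]
```

Request:
{"method": "servo_tool", "body": {"rows": [[0,0,0,0,0,0,1.5],[0,0,0,0,0,0,1],[0,0,0,0,0,0,0]]}}

```text
clock: 32.55
position: [538.6, -260.9, 138.3]
ee_rot: [-0.117, 0.993, -0.0, -0.0]
contact_force: [-1.5, 2.6, 7.8]
gripper_width: 27.4
```

```bash
python3 st.py|tail -1
```

```text
tau [ 0.84  0.57 -0.01]
```

Request:
{"method": "servo_tool", "body": {"rows": [[0,0,0,0,0,0,2],[0,0,0,0,0,0,1],[0,0,0,0,0,0,0]]}}

```text
clock: 32.85
position: [538.6, -260.8, 138.3]
ee_rot: [-0.093, 0.996, -0.001, -0.001]
contact_force: [-2.4, 3.3, 7.7]
gripper_width: 27.6
```

```bash
python3 st.py
```

```text
t 32.85 J [-0.18   0.431 -0.2    0.002 -0.941 -1.205] P [ 538.6 -260.8  138.3] w 27.6 F [-2.4  3.3  7.7] 
x [-0.983 -0.185  0.002] y [-0.185  0.983 -0.001] z [-0.001 -0.001 -1.   ]
tau [0.95 0.75 1.08]
```

Request:
{"method": "servo_tool", "body": {"rows": [[0,0,0,0,0,0,2],[0,0,0,0,0,0,1],[0,0,0,0,0,0,0]]}}

```text
clock: 33.15
position: [537.4, -260.7, 138.2]
ee_rot: [-0.064, 0.998, 0.0, -0.002]
contact_force: [-4.5, 3.3, 9.9]
gripper_width: 27.3
```

```bash
python3 st.py
```

```text
t 33.15 J [-1.810e-01  4.310e-01 -2.010e-01  1.000e-03 -9.430e-01 -1.261e+00] P [ 537.4 -260.7  138.2] w 27.3 F [-4.5  3.3  9.9] 
x [-0.992 -0.129  0.003] y [-0.129  0.992  0.001] z [-0.003  0.    -1.   ]
tau [ 1.06  1.25 -0.05]
```

Request:
{"method": "servo_tool", "body": {"rows": [[0.4,0,0,0,0,0,0],[0.6,0,0,0,0,0,0],[0.8,0,0,0,0,0,0],[1,0,0,0,0,0,0],[1,0,0,-0.5,0,0,0],[1,0,0,-1.5,0,0,0],[1,0,0,-1.5,0,0,0],[1,0,0,-0.5,0,0,0],[1,0,0,0,0,0,0],[1,0,0,0,0,0,0]]}}

```text
clock: 34.15
position: [538.6, -260.6, 176.8]
ee_rot: [-0.064, 0.998, 0.0, -0.0]
contact_force: [-0.3, -0.1, -0.4]
gripper_width: 85.4
```

Run:
```python
from st import *
d=get_image("wrist"); np.save("pics/w9.npy",d,allow_pickle=True); im=d["image"][:,:,::-1].copy()
cv2.imwrite("pics/w9.png",crop(im,210,190,140,115,5))
```

```text
t 34.15 J [-0.181  0.393 -0.153 -0.    -1.026 -1.261] P [ 538.6 -260.6  176.8] w 85.4 F [-0.3 -0.1 -0.4] 
x [-0.992 -0.129  0.001] y [-0.129  0.992  0.001] z [-0.001  0.001 -1.   ]
tau [ 0.04 -0.02  0.  ]
```

View pics/w9.png

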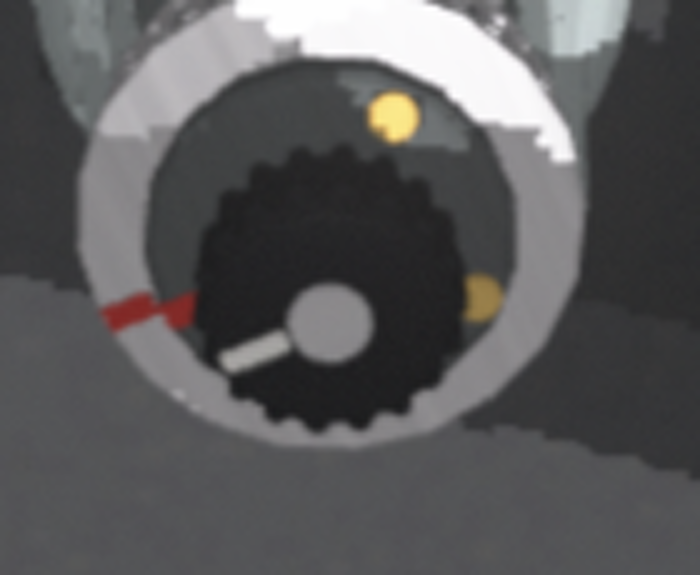

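Run:
```python
from h import *
def run(f,col,cr,pt0,pt1):
    d=load(f); P=lambda p,z:onz(d,210+p[0]/5,190+p[1]/5,z)
    c=P(pt0,140)   # knob hub = axis
    a=lambda v:round(float(np.degrees(np.arctan2(v[1],v[0]))),1)
    print(f,"axis",c[:2].round(1)); C=np.array([c[0],c[1]])
    print("collar red",a(P(col,116)[:2]-C),"crown red",a(P(cr,122)[:2]-C),"pointer",a(P(pt1,140)[:2]-C), "radii",np.hypot(*(P(col,116)[:2]-C)),np.hypot(*(P(cr,122)[:2]-C)))
run("pics/w8.npy",(150,362),(185,345),(318,311),(400,333))
run("pics/w9.npy",(130,313),(180,312),(330,323),(222,360))
```

```text
pics/w8.npy axis [ 539.2 -260.7]
collar red -58.3 crown red -60.4 pointer 62.7 radii 28.528352735343066 21.124413780454127
pics/w9.npy axis [ 540.  -260.3]
collar red -58.4 crown red -58.9 pointer -61.8 radii 26.802748916055755 19.39744567525233
```

Request:
{"method": "servo_tool", "body": {"rows": [[0,0.1,0,0,0,0,0],[0,0,0,0,0,0,0],[0,0,0,0,0,0,0],[0,0,0,0,0,0,0],[0,0,0,0,0,0,0],[0,0,0,0,0,0,0],[0,0,0,0,0,0,0],[0,0,0,1,0,0,0],[0,0,0,0.8,0,0,0],[0,0,0,0.4,0,0,0],[0,0,0,0,0,0,0]]}}

```text
clock: 35.3
position: [537.3, -260.8, 154.0]
ee_rot: [-0.064, 0.998, 0.0, -0.001]
contact_force: [0.0, -0.1, 0.7]
gripper_width: 0.1
```

Request:
{"method": "servo_tool", "body": {"rows": [[0,0,0,0.15,0,0,0],[0,0,0,0.1,0,0,0],[0,0,0,0,0,0,0]]}}

```text
clock: 35.6
position: [538.0, -261.0, 152.9]
ee_rot: [-0.065, 0.998, -0.0, 0.0]
contact_force: [-0.6, -0.1, 0.1]
gripper_width: -0.0
```

Request:
{"method": "servo_tool", "body": {"rows": [[0,0,0,0.1,0,0,0],[0,0,0,0,0,0,0]]}}

```text
clock: 35.8
position: [537.9, -260.9, 151.8]
ee_rot: [-0.064, 0.998, 0.0, 0.0]
contact_force: [0.3, 0.6, 0.1]
gripper_width: 0.0
```

Request:
{"method": "servo_tool", "body": {"rows": [[0,0,0,0.1,0,0,0],[0,0,0,0,0,0,0]]}}

```text
clock: 36.0
position: [538.1, -261.0, 151.2]
ee_rot: [-0.065, 0.998, -0.0, 0.0]
contact_force: [-0.5, -0.1, 2.0]
gripper_width: -0.1
```

Request:
{"method": "servo_tool", "body": {"rows": [[0,0,0,-0.5,0,0,0],[0,0,0,-1.5,0,0,0],[0,0,0,-3,0,0,0],[0,0,0,-3,0,0,0],[0,0,0,-2,0,0,0],[0,2,0,0,0,0,0],[0,4,0,0,0,0,0],[0,4,0,0,0,0,0],[0,4,0,0,0,0,0],[0,2,0,0,0,0,0],[0,0,0,0,0,0,0]]}}

```text
clock: 37.1
position: [376.9, -281.6, 251.6]
ee_rot: [-0.064, 0.998, -0.0, 0.0]
contact_force: [0.4, -0.7, -0.2]
gripper_width: 0.1
```

Run:
```python
from st import *
o=[]
for n in ("top","side"):
    d=get_image(n); im=d["image"][:,:,::-1]
    o.append(crop(im,360,195,80,80,5) if n=="top" else crop(im,295,140,80,80,5))
cv2.imwrite("pics/zf.png",np.hstack(o))
```

```text
t 37.1 J [-0.295  0.111 -0.34  -0.    -1.119 -1.148] P [ 376.9 -281.6  251.6] w 0.1 F [ 0.4 -0.7 -0.2] 
x [-0.992 -0.127 -0.001] y [-0.127  0.992 -0.   ] z [ 0.001  0.    -1.   ]
tau [-0.02 -0.05 -0.05]
```

View pics/zf.png

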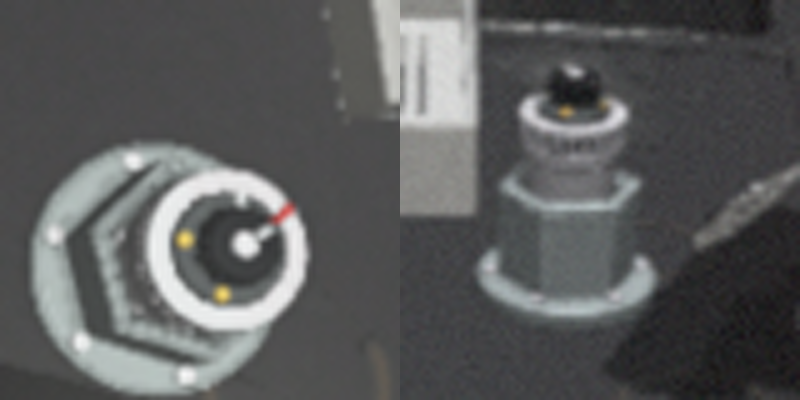

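The final top view shows the collar red mark, the crown mark and the pointer all in one line towards (288,213). The side view shows the vessel upright and low in the socket, with the arm clear. I'm handing in.

```bash
python3 -c "
from bench import *
print(job_done())"
```

```text
the job is handed in; nothing more can be done
None
```

The vessel stands fully home in the hexagonal socket, with its collar locked and then its vent valve shut. I handed the job in at about 37 s of the 72 s allowed. The bottle, beaker and weighing boat were not touched.

- **Seating:** I gripped the vessel on its body in the cradle, stood it upright, and lowered it into the socket. The fingers reached the rim with about 7 mm still to go, so I eased the grip open and it came down those last few mm inside the well instead of being set down. Pushing down on the collar with 14 N moved it no further. A fingertip touch on the knob put its top at about 140 mm, which is the height when fully home.
- **Collar:** I turned it clockwise about 52°, until the torque jumped to 2.1 N m at the end stop. The red marks agree within about 2°.
- **Vent valve:** I turned the knob clockwise in one grip, until the torque rose to 1.1 N m and the pads slipped at the stop. The pointer lies within about 3° of the red mark, and the final top view shows all the marks in line.

One check disagreed. A coarse match in the side camera showed the vessel going down 2.0 pixels against 2.8 expected, and that camera resolves only about 3 mm per pixel. I trusted the touch reading instead.

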